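# Put the painting things away, each with its own kind

## Robot

A 6-joint arm with a two-finger parallel gripper is mounted at the origin on the work surface. World frame = base frame: x ahead of the robot, y to its left, z up, the work surface at z = 0. Lengths are in m, angles in rad, forces in N, time in s.
With the tool pointing down it reaches from about 0.375 to 0.9 m from the base axis. Payload 3.1 kg.
Tool frame: the origin (TCP) lies where the fingers leave the gripper's body, on its centre line; the fingertips stand ctrl.tips_ahead ahead of it and the grasp point (between the pads) lies 51 mm ahead of it (ctrl.tips_ahead is the distance from the TCP to the fingertips, in m); y points along the fingers, x is the direction in which the jaws open and shut, and the axes are right-handed (so a half turn about y gives the same grasp; the last joint's range is limited). The gripper opens to 87 mm and grips with 3 to 60 N. Pads are 19 mm wide; open, the fingers measure 117 mm over their backs; the gripper's body (75 mm by 190 mm) begins 51 mm behind the grasp point.
Start: joints at [0.962, 0.527, 1.433, -0, 1.181, -0.178], TCP at [0.261, 0.568, 0.292] pointing down, gripper open.
Joint ranges: [-3.08, 3.08], [-0.75, 2.2], [0.22, 2.44], [-1.43, 4.57], [0, 2.65], [-2.85, 2.85]. Speed limits (rad/s): [2.79, 2.79, 3.14, 3.14, 3.14, 3.14].

## Interface

Orientations are given as a 3x3 rotation matrix whose columns are the frame's x, y, z axes.
In Python, from station import read_state, imaging, job, models, ctrl gives the robot as it stands.
- The arm moves only by the shell command python3 -m inch 'ROWS' [FORCE]. ROWS is JSON, a list that holds one entry, the list of rows, each a list of 5 numbers: the closure, from 0 (fully open) to 1 (shut), then the shift along the tool's x, y, z in mm, then the turn about the tool's y in degrees. A call has 1 to 5 rows; each row shifts and turns the commanded pose from where the row before left it, along the tool's axes as they then stand; what a row does not reach is not made up. A row lasts 1/10 s, in which the tool goes at most 50 mm and 8.59 degrees, less where a joint would pass 70% of its speed; a pose out of reach is approached as far as the arm can. A call with a gripper value outside its range is refused whole. The fingers move at their own pace and stop on an object; FORCE is the grip in N (left out, the last holds). Time passes only in rows, so rows that do not move let the fingers close. It gives the time, the measured TCP pose, the force and the opening at its end, in the units of the state.
- read_state(): the state, without advancing time (a new reading comes with each control period).
- imaging.read_camera(name): name is "side" or "top"; returns (picture, depth): 480x640x3 uint8, red, green, blue; 480x640 float32, m along the optical axis (not along the pixel's ray), 0 where there is no reading.
- imaging.camera_info(name): a dict with "fx", "fy", "cx", "cy" (pixels), "rvec" (rotation vector, rad) and "tvec" (3), from world to camera coordinates, as OpenCV has them. Camera axes: x right, y down, z forward; pixel columns grow to the right and rows downward; lengths in m; the calibration is good to about 2 mm. A picture is of the moment at which its call begins. camera_info takes no time and is no camera call.
- job.sign_off(): hands the job in, once; it reports no verdict.
Trained networks look in the newest picture that a camera, given by its name, has taken for a name from the list of things; names that differ only in an ending like _2 or _b are one class to them, and where a whole thing is asked for, a point or a joint stands for the part that bears it (a point fixed in the world has none). Each returns a list of dicts, best first, with "score" (0 to 1); they miss things now and then, are a little off and sometimes report something else, mostly with a low value. They report only what shows in the picture. A call takes as long as a camera call.
- models.spot_in(camera, thing): "box" ([left, top, right, bottom] as shares, 0 to 1, of the picture: columns of its width, rows of its height, round what is visible of it).
The state is a dict: "t": time; "joint_positions": joint angles; "joint_vel": joint speeds; "effort": joint torques, N m; "eef_pos": TCP position; "tcp_rot": TCP orientation; "contact_force": force on the tool from outside, world axes, zero at the start; "moment": the same for the moment, N m; "grip_width": finger opening in m.
Only numpy, scipy, OpenCV 4.12 (cv2) and the standard library are available. Lean on these libraries where they do the work, as an engineer would, in place of code of your own. Each camera call takes 0.05 s, during which the arm holds its last target. There are 200 camera calls.

## Task

Clear the painter's bench: stand the two dropper bottles in the bin where the other bottles are, lay the two paint tubes flat on the bottom of the carton that holds the green tube, and lay the palette knife flat on the bottom of the dark wooden brush tray, not on top of what is already there. Set each thing down rather than dropping it. Leave the mug where it stands.

Things in the scene. Friction and masses are not known exactly. Their poses are not given: they have to be found in the camera images.
- bottle_white: White round dropper bottle standing on the bench: 38 mm across up to 66 mm, black collar (23 mm across, from 73 mm) and thin spout, 108 mm tall in all, about 80 g. Origin: centre of its underside, z up its axis. It has a teal band.
- bottle_blue: Blue round dropper bottle standing on the bench: 38 mm across up to 66 mm, black collar (23 mm across, from 73 mm) and thin spout, 108 mm tall in all, about 80 g. Origin: centre of its underside, z up its axis. It has a white paper band.
- tube_red: Crimped paint tube, cream with a red band, rigid, lying flat, 104 mm long along x, about 60 g. Round at the shoulder (x = +30 mm, 26 mm across), black cap to x = +52 mm; flattens to a crimp 38 mm wide, 3 mm thick at x = -52 mm. At x = +8 mm, near its balance point and good to grip across, it is 30 mm wide and 19 mm high. Origin: under the middle of its length; z up.
- tube_yellow: Crimped paint tube, cream with a yellow band, rigid, lying flat, 104 mm long along x, about 60 g. Round at the shoulder (x = +30 mm, 26 mm across), black cap to x = +52 mm; flattens to a crimp 38 mm wide, 3 mm thick at x = -52 mm. At x = +8 mm, near its balance point and good to grip across, it is 30 mm wide and 19 mm high. Origin: under the middle of its length; z up.
- knife: Palette knife lying flat along its x, 163 mm long, about 35 g: dark wooden handle 14 mm wide, 12 mm high from x = -82 to +8 mm, brass ferrule, steel neck, leaf blade up to 20 mm wide, 2 mm thick out to x = +81 mm. Balances near x = -20 mm, on the handle: take it there, across. Origin: under the middle of its length; z up.
- bottle_bin: Grey plastic bin, open at the top, 240 mm long (its y) by 148 mm (its x), walls 45 mm high in all, walls and floor 4 mm thick, fixed to the bench. Two white dropper bottles of the same size already stand in it (fixed), at x = +32 and -32 mm, y = +88 mm; the rest of its floor, from y = -116 to +65 mm, is free. Origin: centre of its underside, z up.
- tube_box: Open cardboard carton 240 mm long (its y) by 148 mm (its x), walls 40 mm high in all, walls and floor 4 mm thick, fixed to the bench. A paint tube with a green band, of the same size, already lies in it (fixed), along x at y = +90 mm; the rest of its floor, from y = -116 to +70 mm, is free. Origin: centre of its underside, z up.
- tool_tray: Open tray of dark wood 240 mm long (its y) by 148 mm (its x), walls 30 mm high in all, walls and floor 4 mm thick, fixed to the bench. Two brushes, red and blue, already lie in it (fixed), along y, side by side at x = +60 and +47 mm; the rest of its floor, from x = -70 to +41 mm, is free. Origin: centre of its underside, z up.
- mug: Blue mug among the things, 78 mm across and 88 mm high, with its handle towards the robot: a bystander to leave where it is. Origin: centre of its underside, z up.

How it is judged:
By the outcome, as a careful person would: the job done as asked, in the order asked, and still so for the second after the job is handed in, with the robot touching nothing.
It also fails if it takes over 125 s, if anything falls off the work surface, if the arm or the gripper's body presses on something with over 40 N, if the wrist force passes 120 N, or if a joint passes its speed limit or range.

## Working session

There is one attempt and no reset: what is moved stays moved. The work goes in short steps, Python scripts to look and compute and a shell command to move; the robot and the scene stay as the last step left them, time stands still between calls to the robot, and variables do not carry over. Pictures are saved under pics/ and viewed, about 12 in all and at most 16, crops included, and the job is handed in when it is done.

```bash
mkdir -p pics; ls
cat > h.py <<'E'
import numpy as np, cv2
from station import read_state, imaging, job, models, ctrl
def cam(n):
    i=imaging.camera_info(n); R=cv2.Rodrigues(np.array(i["rvec"],float))[0]; return i,R,np.array(i["tvec"],float).ravel()
def cloud(n,d):
    i,R,t=cam(n); v,u=np.mgrid[:480,:640]
    P=np.stack([(u-i["cx"])/i["fx"]*d,(v-i["cy"])/i["fy"]*d,d],-1)
    return (P-t)@R   # world pts
def snap(n,f):
    p,d=imaging.read_camera(n); cv2.imwrite(f"pics/{f}.png",p[...,::-1]); np.savez(f"{f}.npz",p=p,d=d); return p,d
E
python3 - <<'E'
from h import *
for n in("top","side"):
    p,d=snap(n,n+"0"); i,R,t=cam(n); print(n,-R.T@t,R[2])
    for th in "bottle_white bottle_blue tube_red tube_yellow knife bottle_bin tube_box tool_tray mug".split():
        for r in models.spot_in(n,th)[:3]:
            print(th,round(r["score"],2),(np.array(r["box"])*[640,480,640,480]).round())
print(ctrl.tips_ahead,read_state())
E
```

```text
pics
top [0.31485328 0.00660373 1.1501434 ] [ 0.18126203  0.00669252 -0.98341206]
bottle_white 0.83 [443. 282. 470. 301.]
bottle_white 0.34 [270. 139. 401. 233.]
bottle_blue 0.96 [118. 282. 153. 304.]
tube_red 0.7 [194. 258. 225. 314.]
tube_yellow 0.65 [520. 271. 546. 330.]
tube_yellow 0.23 [195. 259. 224. 313.]
knife 0.64 [367. 242. 382. 325.]
knife 0.23 [132. 146. 257. 222.]
bottle_bin 0.81 [268. 142. 399. 233.]
tube_box 0.86 [404. 147. 537. 232.]
tool_tray 0.67 [131. 146. 260. 225.]
mug 0.58 [273. 256. 335. 304.]
side [0.40857911 0.68457588 0.91101759] [ 0.10039861 -0.61130133 -0.7850037 ]
bottle_white 0.75 [360. 125. 384. 166.]
bottle_blue 0.83 [319. 407. 346. 449.]
tube_red 0.83 [309. 329. 369. 374.]
tube_yellow 0.97 [356. 114. 401. 120.]
knife 0.82 [314. 207. 396. 218.]
knife 0.16 [201. 168. 298. 285.]
bottle_bin 0.91 [203. 168. 300. 288.]
bottle_bin 0.37 [306. 329. 367. 374.]
tube_box 0.63 [239.  88. 323. 179.]
tool_tray 0.95 [146. 284. 274. 433.]
tool_tray 0.74 [239.  88. 321. 181.]
mug 0.83 [326. 224. 369. 290.]
mug 0.32 [203. 167. 299. 284.]
0.0697 {'t': 1.0, 'joint_positions': array([ 9.61487902e-01,  5.27475255e-01,  1.43266391e+00, -1.08796157e-05,
        1.18138915e+00, -1.78499233e-01]), 'joint_vel': array([ 0.00055075, -0.00077165,  0.0011773 , -0.00147256, -0.00050686,
        0.00058742]), 'effort': array([-7.08114967e-04, -4.40028906e+01, -1.76985008e+01,  6.34599756e-02,
        5.04478603e-02, -3.82241012e-05]), 'eef_pos': array([0.26097703, 0.56790147, 0.29227513]), 'tcp_rot': array([[ 4.17602440e-01,  4.50731576e-05, -9.08629848e-01],
       [ 9.08629847e-01,  4.69978067e-05,  4.17602442e-01],
       [ 6.15262706e-05, -9.99999998e-01, -2.13284176e-05]]), 'contact_force': array([-0.17860961, -0.29430088,  0.28899091]), 'moment': array([-0.06968607, -0.00680211,  0.01734006]), 'grip_width': 0.08695575797817554}
```

View pics/top0.png

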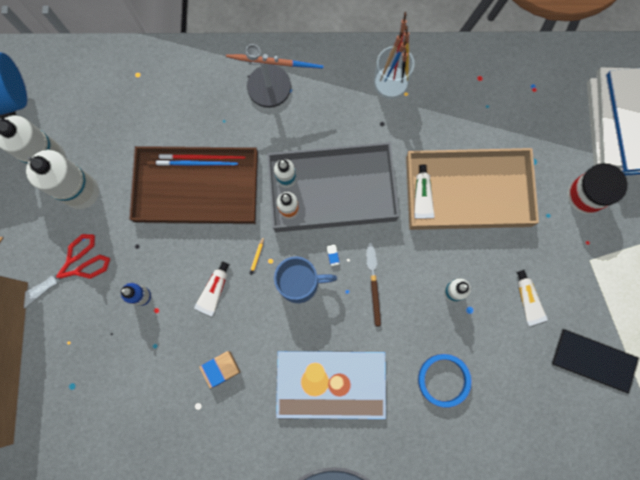

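View pics/side0.png

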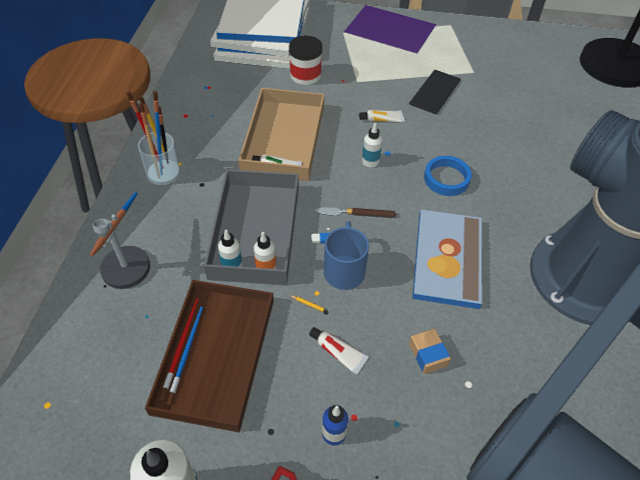

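The top view shows the tray, bin and carton in a row along the far side. In front of them, left to right, are the blue bottle (135,293), red tube (212,288), mug (297,278), knife (374,285), white bottle (458,290) and yellow tube (530,298). In this view, up is +x and right is −y.

```bash
cat > loc.py <<'E'
from h import *
def load(f): z=np.load(f+".npz"); return z["p"],z["d"]
def rect(P):
    r=cv2.minAreaRect((P[:,:2]*1000).astype(np.float32)); return np.round(r[0],1),np.round(r[1],1),round(r[2],1)
if __name__=="__main__":
    B={"top":dict(white=(436,272,480,310),blue=(112,275,160,312),red=(188,255,232,320),yellow=(510,264,552,332),knife=(360,238,388,332),bin=(260,135,405,238),box=(400,140,545,236),tray=(124,140,264,232),mug=(268,250,340,308)),
       "side":dict(white=(354,118,390,172),blue=(312,400,352,455),red=(302,322,374,380),yellow=(350,106,410,126),knife=(308,202,402,222),bin=(198,160,303,292),box=(236,84,328,184),tray=(140,275,277,436),mug=(322,220,372,294))}
    for n in B:
        p,d=load(n+"0"); C=cloud(n,d); i,R,t=cam(n)
        G=C[240:470,170:600].reshape(-1,3); print(n,"table z mode",np.median(G[:,2]))
        for k,(a,b,c,e) in B[n].items():
            Q=C[b:e,a:c].reshape(-1,3); Q=Q[d[b:e,a:c].ravel()>0]; z=Q[:,2]
            lo={"white":.02,"blue":.02,"bin":.038,"box":.033,"tray":.023,"mug":.02,"knife":.005}.get(k,.006)
            S=Q[(z>lo)]
            print(k,len(S),*rect(S),"zmax",S[:,2].max().round(3),"mean",S.mean(0).round(4))
            if k in("white","blue"):
                T=S[S[:,2]>.085]; print("   spout",len(T),T.mean(0).round(4))
                T=S[(S[:,2]>.02)&(S[:,2]<.064)]
                if len(T)>9:
                    from scipy.optimize import least_squares
                    f=least_squares(lambda c:np.hypot(*(T[:,:2]-c).T)-.019,T[:,:2].mean(0),loss="soft_l1",f_scale=.002); print("   cyl",f.x.round(4))
            if k in("red","yellow","knife"):
                m=S[:,:2].mean(0); w,V=np.linalg.eigh(np.cov((S[:,:2]-m).T)); v=V[:,1]*np.sign(V[0,1]); s=(S[:,:2]-m)@v
                print("   axis deg",np.degrees(np.arctan2(v[1],v[0])).round(1),"ends",(m+v*s.min()).round(4),(m+v*s.max()).round(4))
E
python3 loc.py
```

```text
top table z mode -2.8347364808221485e-05
white 449 [ 428.  -226.8] [37.4 37.5] 52.9 zmax 0.109 mean [ 0.4257 -0.2224  0.0691]
   spout 120 [ 0.4279 -0.2269  0.0906]
   cyl [ 0.4284 -0.228 ]
blue 499 [420.3 367.4] [36.  37.8] 64.7 zmax 0.109 mean [0.4189 0.3625 0.0667]
   spout 122 [0.4208 0.3687 0.0907]
   cyl [0.4212 0.3702]
red 636 [444.7 243.1] [ 62.2 105.5] 68.5 zmax 0.029 mean [0.4406 0.2268 0.0151]
   axis deg -25.7 ends [0.3915 0.2504] [0.4844 0.2058]
yellow 653 [ 414.  -371.9] [113.4  39.2] 18.8 zmax 0.028 mean [ 0.4228 -0.3673  0.0148]
   axis deg 18.8 ends [ 0.3599 -0.3888] [ 0.4672 -0.3522]
knife 385 [445.8 -78.8] [165.9  48.3] 0.7 zmax 0.017 mean [ 0.4147 -0.0784  0.01  ]
   axis deg 4.1 ends [ 0.3627 -0.0822] [ 0.5296 -0.0702]
bin 1855 [630.4   3.4] [150.4 240.4] 5.4 zmax 0.114 mean [0.6248 0.0396 0.057 ]
box 1106 [ 627.2 -265.6] [150.6 242.1] 1.2 zmax 0.046 mean [ 0.6282 -0.2691  0.0386]
tray 1094 [638.2 273.1] [241.8 150.7] 89.1 zmax 0.035 mean [0.6383 0.2779 0.0287]
mug 808 [439.4  57.4] [104.7  77.4] 65.0 zmax 0.094 mean [0.4481 0.0605 0.0666]
side table z mode 0.000
[... 346 characters left out ...]
.028 mean [0.4426 0.2272 0.0147]
   axis deg -22.9 ends [0.3933 0.2479] [0.4865 0.2087]
yellow 347 [ 404.3 -313.1] [ 97.8 154.1] 16.7 zmax 0.11 mean [ 0.4268 -0.3623  0.0165]
   axis deg 41.7 ends [ 0.3904 -0.3948] [ 0.4957 -0.301 ]
knife 304 [433.9 -73.1] [123.   89.4] 41.8 zmax 0.071 mean [ 0.4136 -0.0786  0.0098]
   axis deg 5.6 ends [ 0.3625 -0.0836] [ 0.5099 -0.0691]
bin 2282 [631.7 -14.9] [154.3 279.3] 3.7 zmax 0.114 mean [0.6263 0.0447 0.0565]
box 1137 [ 627.1 -245.6] [149.2 294. ] 1.2 zmax 0.049 mean [ 0.6289 -0.217   0.0389]
tray 1616 [638.3 251.5] [279.3 149.6] 89.2 zmax 0.034 mean [0.6383 0.2736 0.0284]
mug 1960 [451.6  61.7] [78.4 97. ] 36.5 zmax 0.091 mean [0.4458 0.0687 0.0591]
```

```bash
cat > go.py <<'E'
import sys; from h import *
# go.py x y z yaw(mm,deg): turn (deg about tool y) then shift along tool axes (mm), yaw = heading of tool x (mod 180 nearest)
a=[float(v) for v in sys.argv[1:]]; s=read_state(); R=s["tcp_rot"]; p=s["eef_pos"]*1000
yaw=np.degrees(np.arctan2(R[1,0],R[0,0])); print("t",round(s["t"],2),"tcp",p.round(1),"yaw",yaw.round(2),"grip",round(s["grip_width"]*1000,1),"F",s["contact_force"].round(1),"q",s["joint_positions"].round(2))
for k in range(0,len(a),4):
    x,y,z,w=a[k:k+4]; D=np.array([x,y,z])-p; t=yaw-w; c=np.radians(w); ax=np.array([[np.cos(c),np.sin(c),0],[0,0,-1],[-np.sin(c),np.cos(c),0]])
    print("turn",t.round(2),"shift",(ax@D).round(1)); p=np.array([x,y,z]);yaw=w
E
python3 -m inch '[[[0,0,0,0,6],[0,0,0,0,6],[0,0,0,0,6],[0,0,0,0,6],[0,0,0,0,6]]]'
python3 -m inch '[[[0,0,0,0,6],[0,0,0,0,6],[0,0,0,0,6],[0,0,0,0,6],[0,0,0,0,6]]]'
python3 go.py 421 369 250 5.4 421 369 113 5.4
python3 - <<'E'
from h import *; from loc import load,rect
from scipy.ndimage import label
for n in("top","side"):
    p,d=load(n+"0"); C=cloud(n,d)
    for k,b in dict(mug=(.38,.50,-.04,.12,.02),red=(.37,.51,.18,.28,.005),yellow=(.34,.50,-.42,-.31,.005),knife=(.34,.55,-.11,-.04,.004)).items():
        M=(d>0)&(C[...,0]>b[0])&(C[...,0]<b[1])&(C[...,1]>b[2])&(C[...,1]<b[3])&(C[...,2]>b[4])&(C[...,2]<(.1 if k=="mug" else .035))
        L,_=label(M); S=C[L==np.argmax(np.bincount(L[M]))]
        if k=="mug":
            for lo,hi in((.02,.04),(.04,.06),(.06,.075),(.075,.1)):
                T=S[(S[:,2]>lo)&(S[:,2]<hi)]
                if len(T): print(n,"mug",lo,T.min(0).round(3),T.max(0).round(3))
            continue
        m=S[:,:2].mean(0); w,V=np.linalg.eigh(np.cov((S[:,:2]-m).T)); v=V[:,1]*np.sign(V[0,1]); s=(S[:,:2]-m)@v
        c=m+v*(s.min()+s.max())/2
        print(n,k,len(S),np.degrees(np.arctan2(v[1],v[0])).round(1),"len",np.ptp(s).round(3),"mid",c.round(4),"cap/blade end",(m+v*s.max()).round(4),"mean",m.round(4))
E
```

```text
t: 1.5
eef_pos: [0.2609, 0.5679, 0.2923]
tcp_rot: [[0.818, 0.0, -0.575], [0.575, 0.0, 0.818], [0.0, -1.0, 0.0]]
contact_force: [-0.2, -0.5, -0.8]
grip_width: 0.0872
t: 2.0
eef_pos: [0.2609, 0.5679, 0.2922]
tcp_rot: [[0.996, -0.0, -0.088], [0.088, -0.0, 0.996], [-0.0, -1.0, -0.0]]
contact_force: [-0.6, 0.3, 0.1]
grip_width: 0.0871
t 2.0 tcp [260.9 567.9 292.2] yaw 5.07 grip 87.1 F [-0.6  0.3  0.1] q [0.96 0.53 1.43 0.   1.18 0.87]
turn -0.33 shift [ 140.6   42.2 -213.1]
top mug 0.02 [0.407 0.001 0.02 ] [0.481 0.105 0.04 ]
top mug 0.04 [ 0.407 -0.004  0.04 ] [0.481 0.105 0.06 ]
top mug 0.06 [ 0.407 -0.001  0.06 ] [0.481 0.105 0.075]
top mug 0.075 [0.407 0.007 0.075] [0.483 0.109 0.094]
top red 646 -26.0 len 0.09 mid [0.4427 0.2255] cap/blade end [0.4833 0.2057] mean [0.4402 0.2268]
top yellow 643 20.2 len 0.09 mid [ 0.4247 -0.3669] cap/blade end [ 0.467  -0.3514] mean [ 0.4237 -0.3673]
top knife 375 4.5 len 0.107 mid [ 0.4163 -0.0781] cap/blade end [ 0.4698 -0.0738] mean [ 0.4107 -0.0785]
side mug 0.02 [0.407 0.029 0.02 ] [0.484 0.107 0.04 ]
side mug 0.04 [0.407 0.028 0.04 ] [0.482 0.109 0.06 ]
side mug 0.06 [0.407 0.001 0.06 ] [0.483 0.108 0.075]
side mug 0.075 [0.407 0.012 0.075] [0.484 0.107 0.091]
side red 800 -22.7 len 0.092 mid [0.4444 0.2264] cap/blade end [0.4866 0.2088] mean [0.442  0.2274]
side yellow 345 18.9 len 0.094 mid [ 0.4223 -0.3666] cap/blade end [ 0.4668 -0.3513] mean [ 0.4265 -0.3651]
side knife 319 4.4 len 0.11 mid [ 0.4174 -0.0785] cap/blade end [ 0.4723 -0.0743] mean [ 0.4123 -0.0789]Traceback (most recent call last):
  File "go.py", line 7, in <module>
    print("turn",t.round(2),"shift",(ax@D).round(1)); p=np.array([x,y,z]);yaw=w
                 ^^^^^^^
AttributeError: 'float' object has no attribute 'round'
```

```bash
sed -i 's/t.round(2)/round(float(t),2)/' go.py
python3 -m inch '[[[0,17.6,5.3,-26.6,0],[0,17.6,5.3,-26.6,0],[0,17.6,5.3,-26.6,0],[0,17.6,5.3,-26.6,0],[0,17.6,5.3,-26.6,0]]]' >/dev/null
python3 -m inch '[[[0,17.6,5.3,-26.6,0],[0,17.6,5.3,-26.6,0],[0,17.6,5.3,-26.6,0],[0,0,0,0,0],[0,0,0,0,0]]]' >/dev/null
python3 go.py 421 369 113 5.4
python3 -c "
from h import *
snap('side','side1')"
```

```text
t 3.0 tcp [421.3 368.7 249.8] yaw 5.21 grip 86.7 F [ 0.2  0.1 -0.6] q [0.52 0.49 1.64 0.   1.01 0.43]
turn -0.19 shift [ -0.2 136.8   0.3]
```

View pics/side1.png

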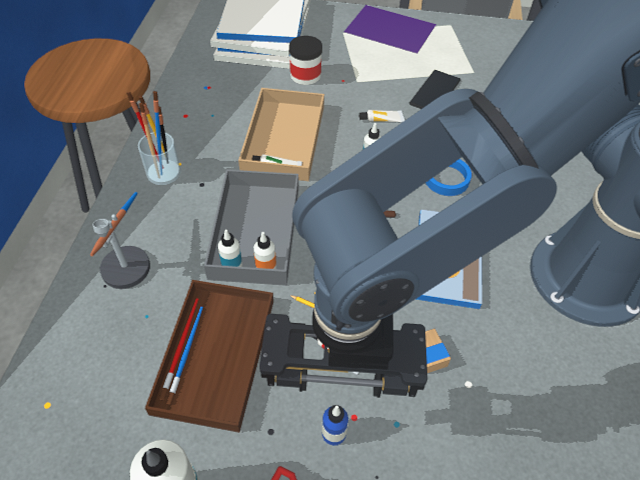

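The side view shows the gripper straight above the blue bottle (335,425), with its wide body lying along tool x. Next I go down and grip.

```bash
python3 -m inch '[[[0,0,30,0,0],[0,0,30,0,0],[0,0,25,0,0],[0,0,20,0,0],[0,0,15,0,0]]]' >/dev/null
python3 -m inch '[[[0,0,10,0,0],[0,0,6,0,0],[0,0,0,0,0],[0.4,0,0,0,0],[0.8,0,0,0,0]]]' 20
python3 -m inch '[[[0.8,0,0,0,0],[0.8,0,0,0,0],[0.8,0,0,0,0],[0.8,0,0,0,0],[0.8,0,0,0,0]]]' 20
python3 go.py
```

```text
t: 4.05
eef_pos: [0.4213, 0.3694, 0.1147]
tcp_rot: [[0.996, 0.001, -0.093], [0.093, 0.001, 0.996], [0.002, -1.0, 0.001]]
contact_force: [0.2, -0.3, 0.1]
grip_width: 0.0776
t: 4.55
eef_pos: [0.421, 0.369, 0.1139]
tcp_rot: [[0.996, 0.0, -0.093], [0.093, 0.0, 0.996], [0.0, -1.0, 0.0]]
contact_force: [0.8, -0.8, -0.0]
grip_width: 0.0385
t 4.55 tcp [421.  369.  113.9] yaw 5.31 grip 38.5 F [ 0.8 -0.8 -0. ] q [ 0.52  0.71  1.73 -0.    0.71  0.43]
```

```bash
python3 -m inch '[[[0.8,0,-10,0,0],[0.8,0,-20,0,0],[0.8,0,-30,0,0],[0.8,0,-30,0,0],[0.8,0,-30,0,0]]]' 
python3 -m inch '[[[0.8,0,-25,0,0],[0.8,0,0,0,0]]]' 
python3 go.py 630.4 3.4 260 5.4 630.4 3.4 118 5.4
```

```text
t: 5.05
eef_pos: [0.4205, 0.3689, 0.2354]
tcp_rot: [[0.996, -0.0, -0.093], [0.093, -0.0, 0.996], [-0.0, -1.0, -0.0]]
contact_force: [0.5, 0.2, -0.6]
grip_width: 0.038
t: 5.25
eef_pos: [0.4225, 0.3701, 0.2631]
tcp_rot: [[0.996, 0.008, -0.093], [0.093, 0.004, 0.996], [0.008, -1.0, 0.004]]
contact_force: [0.3, 0.5, -0.3]
grip_width: 0.0375
t 5.25 tcp [422.5 370.1 263.1] yaw 5.32 grip 37.5 F [ 0.3  0.5 -0.3] q [0.52 0.48 1.63 0.   1.03 0.43]
turn -0.08 shift [ 172.5    3.1 -384.6]
turn 0.0 shift [  0. 142.   0.]
```

```bash
python3 -m inch '[[[0.8,8,0,-17,0],[0.8,12,0,-27,0],[0.8,13,0,-29,0],[0.8,13,0,-29,0],[0.8,13,0,-29,0]]]' >/dev/null
python3 -m inch '[[[0.8,13,0,-29,0],[0.8,13,0,-29,0],[0.8,13,0,-29,0],[0.8,13,0,-29,0],[0.8,13,0,-29,0]]]' >/dev/null
python3 -m inch '[[[0.8,13,0,-29,0],[0.8,13,0,-29,0],[0.8,12,0,-27,0],[0.8,8,0,-18,0],[0.8,4.5,0,-7,0]]]' >/dev/null
python3 -m inch '[[[0.8,0,0,0,0],[0.8,0,0,0,0]]]' >/dev/null
python3 go.py 630.4 3.4 260 5.4 630.4 3.4 118 5.4
python3 -c "
from h import *
snap('side','side2')"
```

```text
t 6.95 tcp [629.5   2.  258.4] yaw 5.36 grip 37.7 F [-0.4  0.6 -0.1] q [-0.17  0.57  1.45  0.    1.12 -0.27]
turn -0.04 shift [ 1.  -1.6  1.3]
turn 0.0 shift [  0. 142.   0.]
```

View pics/side2.png

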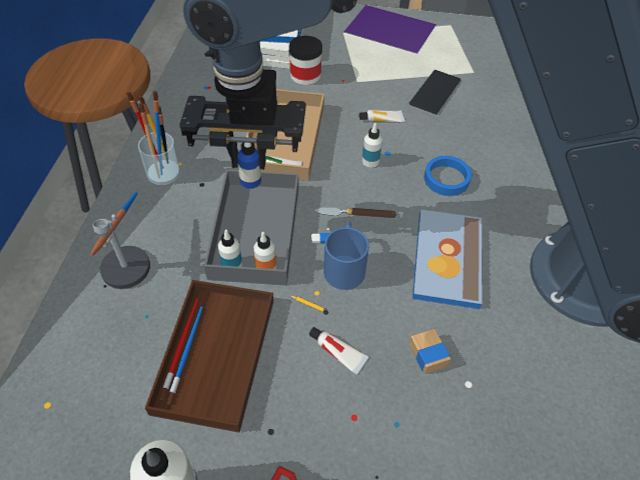

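The bottle (248,170) hangs upright over the bin's clear floor. Lowering it now.

```bash
python3 -m inch '[[[0.8,0,25,0,0],[0.8,0,30,0,0],[0.8,0,30,0,0],[0.8,0,25,0,0],[0.8,0,14,0,0]]]' >/dev/null
python3 -m inch '[[[0.8,0,8,0,0],[0.8,0,4,0,0],[0.8,0,2,0,0],[0.8,0,1,0,0],[0.8,0,0,0,0]]]' 
python3 go.py
```

```text
t: 8.0
eef_pos: [0.6309, 0.0008, 0.1207]
tcp_rot: [[0.996, 0.002, -0.093], [0.093, -0.0, 0.996], [0.002, -1.0, -0.0]]
contact_force: [-0.6, 0.7, -0.1]
grip_width: 0.0375
t 8.0 tcp [630.9   0.8 120.7] yaw 5.31 grip 37.5 F [-0.6  0.7 -0.1] q [-0.18  0.76  1.54  0.    0.84 -0.27]
```

```bash
python3 -m inch '[[[0.8,0,1,0,0],[0.8,0,1,0,0],[0.8,0,0,0,0]]]'
python3 -m inch '[[[0.8,0,1,0,0],[0.8,0,0,0,0]]]'
```

```text
t: 8.3
eef_pos: [0.6304, 0.0008, 0.1179]
tcp_rot: [[0.996, 0.0, -0.093], [0.093, -0.0, 0.996], [0.0, -1.0, -0.0]]
contact_force: [-0.6, -1.3, -1.4]
grip_width: 0.0374
t: 8.5
eef_pos: [0.6305, 0.0008, 0.1178]
tcp_rot: [[0.996, 0.0, -0.093], [0.093, -0.0, 0.996], [0.0, -1.0, -0.0]]
contact_force: [-1.6, 0.3, 5.0]
grip_width: 0.0374
```

```bash
python3 -m inch '[[[0.5,0,0,0,0],[0.4,0,0,0,0],[0.35,0,0,0,0],[0.35,0,0,0,0],[0.35,0,0,0,0]]]'
python3 -m inch '[[[0.35,0,-10,0,0],[0.35,0,-30,0,0],[0.35,0,-35,0,0],[0.35,0,-35,0,0],[0.2,0,-30,0,0]]]' >/dev/null
python3 -m inch '[[[0,0,0,0,0],[0,0,0,0,0]]]' >/dev/null
python3 go.py 428.3 -227.3 250 5.4 428.3 -227.3 113 5.4
python3 -c "
from h import *
snap('side','side3')"
```

```text
t: 9.0
eef_pos: [0.6303, 0.0009, 0.1166]
tcp_rot: [[0.996, -0.0, -0.093], [0.093, 0.0, 0.996], [-0.0, -1.0, 0.0]]
contact_force: [0.1, -0.5, -0.2]
grip_width: 0.0557
t 9.7 tcp [630.5   0.9 258.1] yaw 5.32 grip 73.1 F [0.2 0.5 0.8] q [-0.18  0.57  1.45 -0.    1.11 -0.27]
turn -0.08 shift [-222.8    8.1 -208.2]
turn 0.0 shift [  0. 137.   0.]
```

View pics/side3.png

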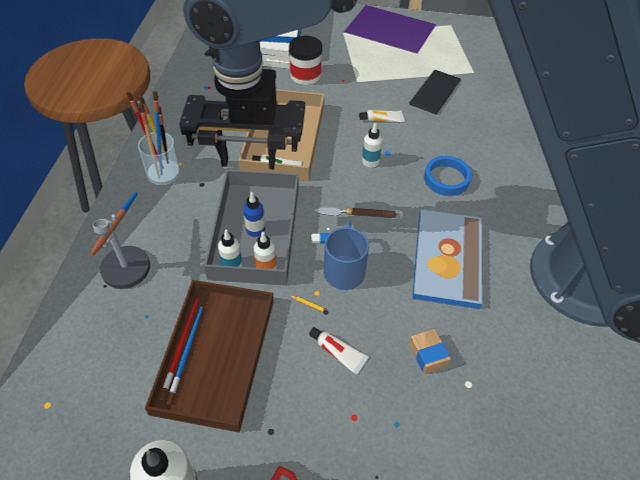

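The blue bottle stands upright in the bin (253,215). Now the white one.

```bash
python3 -m inch '[[[0,-12,1,-11,0],[0,-20,1,-19,0],[0,-22,1,-20,0],[0,-22,1,-20,0],[0,-22,1,-20,0]]]' >/dev/null
python3 -m inch '[[[0,-22,1,-20,0],[0,-22,1,-20,0],[0,-22,1,-20,0],[0,-22,0,-20,0],[0,-20,0,-19,0]]]' >/dev/null
python3 -m inch '[[[0,-12,0,-12,0],[0,-5,0,-7,0],[0,0,0,0,0],[0,0,0,0,0]]]' >/dev/null
python3 go.py 428.3 -227.3 113 5.4
```

```text
t 11.15 tcp [ 427.4 -226.6  248.4] yaw 5.29 grip 87.2 F [ 0.8 -0.3 -0.2] q [-0.72  0.41  1.83  0.    0.91 -0.81]
turn -0.11 shift [  0.8 135.4  -0.8]
```

```bash
python3 -m inch '[[[0,1,30,-1,0],[0,0,30,0,0],[0,0,25,0,0],[0,0,20,0,0],[0,0,15,0,0]]]' >/dev/null
python3 -m inch '[[[0,0,10,0,0],[0,0,5,0,0],[0,0,0,0,0],[0.4,0,0,0,0],[0.8,0,0,0,0]]]' 20 >/dev/null
python3 -m inch '[[[0.8,0,0,0,0],[0.8,0,0,0,0],[0.8,0,0,0,0],[0.8,0,0,0,0],[0.8,0,0,0,0]]]' 20
python3 -m inch '[[[0.8,0,-10,0,0],[0.8,0,-20,0,0],[0.8,0,-30,0,0],[0.8,0,-30,0,0],[0.8,0,-30,0,0]]]' 
python3 -m inch '[[[0.8,0,-25,0,0],[0.8,0,0,0,0]]]' 
python3 go.py 636.5 -61.3 260 5.4 636.5 -61.3 118 5.4
```

```text
t: 12.65
eef_pos: [0.4287, -0.2278, 0.1139]
tcp_rot: [[0.996, 0.0, -0.093], [0.093, -0.0, 0.996], [0.0, -1.0, -0.0]]
contact_force: [0.2, 0.3, -0.5]
grip_width: 0.039
t: 13.15
eef_pos: [0.4283, -0.2275, 0.2354]
tcp_rot: [[0.996, -0.0, -0.093], [0.093, 0.0, 0.996], [-0.0, -1.0, 0.0]]
contact_force: [0.2, -0.5, -1.5]
grip_width: 0.0373
t: 13.35
eef_pos: [0.43, -0.2288, 0.2626]
tcp_rot: [[0.996, 0.006, -0.093], [0.093, -0.005, 0.996], [0.006, -1.0, -0.006]]
contact_force: [0.4, -0.3, -0.7]
grip_width: 0.0373
t 13.35 tcp [ 430.  -228.8  262.6] yaw 5.33 grip 37.3 F [ 0.4 -0.3 -0.7] q [-0.72  0.38  1.81  0.    0.94 -0.81]
turn -0.07 shift [221.3   2.6 147.3]
turn 0.0 shift [  0. 142.   0.]
```

```bash
python3 -m inch '[[[0.8,12,0,8,0],[0.8,22,0,14,0],[0.8,25,0,16,0],[0.8,25,0,16,0],[0.8,25,0,16,0]]]' >/dev/null
python3 -m inch '[[[0.8,25,0,16,0],[0.8,25,0,16,0],[0.8,24,0,16,0],[0.8,20,0,14,0],[0.8,13,0,10,0]]]' >/dev/null
python3 -m inch '[[[0.8,6,0,4,0],[0.8,0,0,0,0],[0.8,0,0,0,0]]]' >/dev/null
python3 go.py 636.5 -61.3 118 5.4
```

```text
t 14.65 tcp [635.4 -62.1 258.2] yaw 5.3 grip 37.4 F [-0.5  0.1 -0.1] q [-0.27  0.58  1.43 -0.    1.13 -0.36]
turn -0.1 shift [  1.2 140.2   0.7]
```

```bash
python3 -m inch '[[[0.8,1,25,1,0],[0.8,0,30,0,0],[0.8,0,30,0,0],[0.8,0,25,0,0],[0.8,0,14,0,0]]]' >/dev/null
python3 -m inch '[[[0.8,0,8,0,0],[0.8,0,4,0,0],[0.8,0,2,0,0],[0.8,0,1,0,0],[0.8,0,0,0,0]]]' >/dev/null
python3 -m inch '[[[0.8,0,1,0,0],[0.8,0,1,0,0],[0.8,0,0,0,0]]]'
python3 -m inch '[[[0.8,0,1,0,0],[0.8,0,0,0,0]]]'
```

```text
t: 15.95
eef_pos: [0.6373, -0.0608, 0.1181]
tcp_rot: [[0.996, 0.001, -0.093], [0.093, -0.0, 0.996], [0.001, -1.0, -0.0]]
contact_force: [0.6, 0.5, -0.8]
grip_width: 0.0375
t: 16.15
eef_pos: [0.6374, -0.0608, 0.118]
tcp_rot: [[0.996, 0.001, -0.093], [0.093, -0.0, 0.996], [0.001, -1.0, -0.0]]
contact_force: [-1.2, 0.2, 5.7]
grip_width: 0.0376
```

```bash
python3 -m inch '[[[0.5,0,0,0,0],[0.4,0,0,0,0],[0.35,0,0,0,0],[0.35,0,0,0,0],[0.35,0,0,0,0]]]' >/dev/null
python3 -m inch '[[[0.35,0,-10,0,0],[0.35,0,-30,0,0],[0.35,0,-35,0,0],[0.35,0,-35,0,0],[0.2,0,-30,0,0]]]' >/dev/null
python3 -m inch '[[[0,0,0,0,7.5],[0,0,0,0,7.5],[0,0,0,0,7.5],[0,0,0,0,7.5],[0,0,0,0,7.5]]]' >/dev/null
python3 -m inch '[[[0,0,0,0,7.5],[0,0,0,0,7.5],[0,0,0,0,7.5],[0,0,0,0,7.5],[0,0,0,0,7.5]]]' >/dev/null
python3 -m inch '[[[0,0,0,0,0],[0,0,0,0,0]]]' >/dev/null
python3 go.py 425.5 -366 200 -70.5 425.5 -366 72 -70.5
```

```text
t 18.35 tcp [637.1 -60.7 257.3] yaw -69.53 grip 87.1 F [-0.5 -0.4 -0.3] q [-0.27  0.59  1.43  0.    1.13  0.94]
turn 0.97 shift [ 217.1   57.3 -301.4]
turn 0.0 shift [  0. 128.   0.]
```

```bash
python3 -m inch '[[[0,10,2,-14,1],[0,17,4,-24,0],[0,18,5,-25,0],[0,18,5,-25,0],[0,18,5,-25,0]]]' >/dev/null
python3 -m inch '[[[0,18,5,-25,0],[0,18,5,-25,0],[0,18,5,-25,0],[0,18,5,-25,0],[0,18,5,-25,0]]]' >/dev/null
python3 -m inch '[[[0,18,5,-25,0],[0,15,5,-20,0],[0,9,3,-12,0],[0,4,1,-6,0],[0,0,0,0,0]]]' >/dev/null
python3 -m inch '[[[0,0,0,0,0],[0,0,0,0,0]]]' >/dev/null
python3 go.py 425.5 -366 72 -70.5
python3 - <<'E'
from h import *
p,d=snap('top','top4'); C=cloud('top',d)
i,R,t=cam('top')
def px(P): q=R@np.array(P)+t; return (i['fx']*q[0]/q[2]+i['cx'],i['fy']*q[1]/q[2]+i['cy'])
s=read_state(); T=s['eef_pos']; q=px([.4255,-.366,.019]); print("grip target px",q,"tcp px",px(T))
cv2.imwrite('pics/top4c.png',cv2.resize(p[130:350,380:620,::-1],None,fx=3,fy=2.7))
E
```

```text
t 20.05 tcp [ 425.7 -364.3  197. ] yaw -70.59 grip 87.1 F [ 0.4 -0.3  1.1] q [-0.91  0.57  1.68  0.    0.89  0.32]
turn -0.09 shift [  1.5 125.   -0.7]
grip target px (np.float64(527.6556591987379), np.float64(292.218728912652)) tcp px (np.float64(562.8414740346896), np.float64(281.13476789628226))
```

View pics/top4.png

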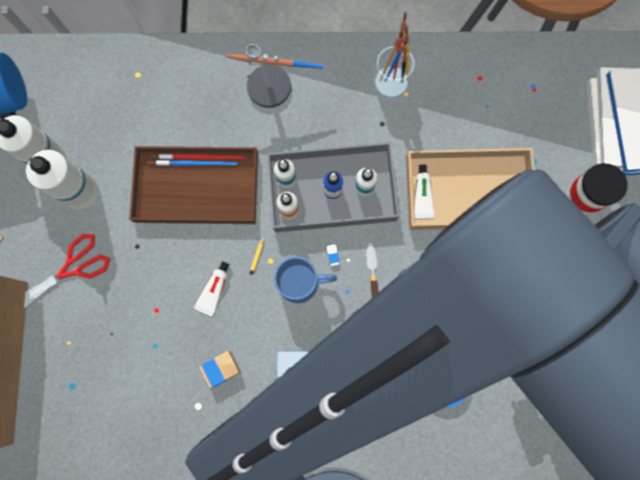

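Both bottles stand in the bin at (333,183) and (367,178). The arm hides the yellow tube, so I go ahead with the measured pose.

```bash
python3 -m inch '[[[0,1.5,25,-1,0],[0,0,30,0,0],[0,0,25,0,0],[0,0,20,0,0],[0,0,12,0,0]]]' >/dev/null
python3 -m inch '[[[0,0,7,0,0],[0,0,4,0,0],[0,0,2,0,0],[0,0,0,0,0],[0.3,0,0,0,0]]]' 20
python3 -m inch '[[[0.6,0,0,0,0],[0.9,0,0,0,0],[0.9,0,0,0,0],[0.9,0,0,0,0],[0.9,0,0,0,0]]]' 20
python3 -m inch '[[[0.9,0,0,0,0],[0.9,0,0,0,0],[0.9,0,0,0,0],[0.9,0,0,0,0]]]' 20
python3 go.py
```

```text
t: 21.1
eef_pos: [0.4249, -0.3673, 0.0725]
tcp_rot: [[0.331, 0.001, 0.944], [-0.944, -0.001, 0.331], [0.001, -1.0, 0.0]]
contact_force: [0.1, -0.0, 0.2]
grip_width: 0.0843
t: 21.6
eef_pos: [0.4246, -0.367, 0.0719]
tcp_rot: [[0.331, -0.0, 0.944], [-0.944, 0.0, 0.331], [-0.0, -1.0, 0.0]]
contact_force: [0.1, 0.3, -0.1]
grip_width: 0.0467
t: 22.0
eef_pos: [0.4247, -0.3671, 0.0719]
tcp_rot: [[0.331, 0.0, 0.944], [-0.944, -0.0, 0.331], [0.0, -1.0, 0.0]]
contact_force: [1.1, -0.6, -1.0]
grip_width: 0.0289
t 22.0 tcp [ 424.7 -367.1   71.9] yaw -70.68 grip 28.9 F [ 1.1 -0.6 -1. ] q [-0.91  0.78  1.74 -0.    0.62  0.32]
```

```bash
python3 -m inch '[[[0.9,0,-6,0,0],[0.9,0,-15,0,0],[0.9,0,-25,0,0],[0.9,0,-30,0,0],[0.9,0,-30,0,0]]]' >/dev/null
python3 -m inch '[[[0.9,0,-18,0,0],[0.9,0,0,0,0],[0.9,0,0,0,6],[0.9,0,0,0,6],[0.9,0,0,0,6]]]' 
python3 -m inch '[[[0.9,0,0,0,0]]]' >/dev/null
python3 go.py 636.5 -325.4 190 -88.8 636.5 -325.4 76 -88.8
python3 -c "
from h import *
p,d=snap('side','side5')
cv2.imwrite('pics/side5c.png',cv2.resize(p[60:260,220:520,::-1],None,fx=2.5,fy=2.5))"
```

```text
t: 23.0
eef_pos: [0.4241, -0.3664, 0.1953]
tcp_rot: [[0.019, -0.001, 1.0], [-1.0, 0.001, 0.019], [-0.001, -1.0, -0.001]]
contact_force: [0.2, 0.0, -1.1]
grip_width: 0.029
t 23.1 tcp [ 424.2 -366.5  195.2] yaw -88.68 grip 29.6 F [ 0.4 -0.9 -0.5] q [-0.91  0.57  1.68 -0.    0.88  0.64]
turn 0.12 shift [-36.6   5.2 213.1]
turn 0.0 shift [  0. 114.   0.]
```

View pics/side5c.png

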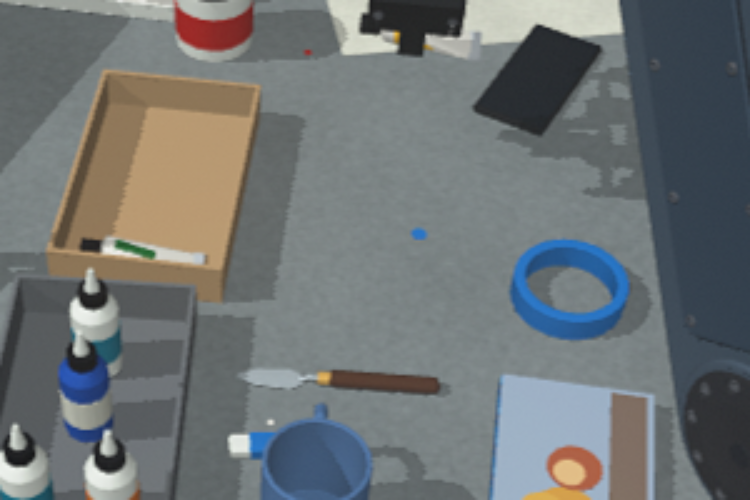

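The yellow tube is held level in the jaws (430,40 in the crop). Moving it to the carton.

```bash
python3 -m inch '[[[0.9,-2,0,12,0],[0.9,-4,1,22,0],[0.9,-5,1,26,0],[0.9,-5,1,28,0],[0.9,-5,1,28,0]]]' >/dev/null
python3 -m inch '[[[0.9,-5,1,28,0],[0.9,-5,0,28,0],[0.9,-4,0,24,0],[0.9,-1.6,0,12,0],[0.9,0,0,5,0]]]' >/dev/null
python3 -m inch '[[[0.9,0,0,0,0],[0.9,0,0,0,0]]]' >/dev/null
python3 go.py 636.5 -325.4 76 -88.8
```

```text
t 24.35 tcp [ 635.8 -325.7  190.6] yaw -88.7 grip 29.3 F [-0.1  0.4 -0.4] q [-0.63  0.76  1.27 -0.    1.12  0.92]
turn 0.1 shift [ -0.3 114.6   0.8]
```

```bash
python3 -m inch '[[[0.9,0,20,1,0],[0.9,0,28,0,0],[0.9,0,25,0,0],[0.9,0,18,0,0],[0.9,0,11,0,0]]]' >/dev/null
python3 -m inch '[[[0.9,0,5,0,0],[0.9,0,3,0,0],[0.9,0,2,0,0],[0.9,0,0,0,0],[0.9,0,0,0,0]]]'
python3 -m inch '[[[0.9,0,1,0,0],[0.9,0,1,0,0],[0.9,0,0,0,0]]]'
```

```text
t: 25.35
eef_pos: [0.6382, -0.3257, 0.0797]
tcp_rot: [[0.023, 0.001, 1.0], [-1.0, -0.001, 0.023], [0.001, -1.0, 0.001]]
contact_force: [0.3, -0.3, -0.6]
grip_width: 0.0294
t: 25.65
eef_pos: [0.6377, -0.3254, 0.0768]
tcp_rot: [[0.023, -0.0, 1.0], [-1.0, 0.0, 0.023], [-0.0, -1.0, -0.0]]
contact_force: [0.2, -0.1, 0.1]
grip_width: 0.0293
```

```bash
python3 -m inch '[[[0.9,0,1,0,0],[0.9,0,0,0,0],[0.9,0,0,0,0]]]'
python3 -m inch '[[[0.9,0,0.7,0,0],[0.9,0,0,0,0]]]'
```

```text
t: 25.95
eef_pos: [0.6378, -0.3256, 0.0759]
tcp_rot: [[0.023, 0.0, 1.0], [-1.0, -0.0, 0.023], [0.0, -1.0, 0.0]]
contact_force: [0.4, -0.4, -0.4]
grip_width: 0.0296
t: 26.15
eef_pos: [0.6379, -0.3256, 0.0758]
tcp_rot: [[0.023, 0.0, 1.0], [-1.0, -0.0, 0.023], [0.0, -1.0, 0.0]]
contact_force: [-0.8, 0.6, 4.7]
grip_width: 0.0293
```

```bash
python3 -m inch '[[[0.65,0,0,0,0],[0.55,0,0,0,0],[0.5,0,0,0,0],[0.45,0,0,0,0],[0.45,0,0,0,0]]]'
python3 -m inch '[[[0.45,0,-8,0,0],[0.45,0,-25,0,0],[0.45,0,-32,0,0],[0.45,0,-35,0,0],[0.2,0,-30,0,0]]]' >/dev/null
python3 -m inch '[[[0,0,-5,0,6],[0,0,0,0,6.7],[0,0,0,0,6.7],[0,0,0,0,6.3],[0,0,0,0,0]]]' >/dev/null
python3 go.py 444.9 225.1 200 -114.5 444.9 225.1 72 -114.5
```

```text
t: 26.65
eef_pos: [0.6376, -0.3255, 0.0747]
tcp_rot: [[0.023, -0.0, 1.0], [-1.0, 0.0, 0.023], [-0.0, -1.0, -0.0]]
contact_force: [0.3, -0.7, -0.5]
grip_width: 0.0464
t 27.65 tcp [ 637.8 -325.6  210.8] yaw -114.37 grip 83.9 F [ 0.4 -0.6 -0.2] q [-0.63  0.74  1.25 -0.    1.15  1.37]
turn 0.13 shift [-421.1   10.8 -403.9]
turn 0.0 shift [  0. 128.   0.]
```

```bash
python3 -m inch '[[[0,-12,0,-12,0],[0,-22,0,-21,0],[0,-24,0,-23,0],[0,-24,0,-23,0],[0,-24,0,-23,0]]]' >/dev/null
python3 -m inch '[[[0,-24,0,-23,0],[0,-24,0,-23,0],[0,-24,0,-23,0],[0,-24,0,-23,0],[0,-24,0,-23,0]]]' >/dev/null
python3 -m inch '[[[0,-24,0,-23,0],[0,-24,0,-23,0],[0,-24,0,-23,0],[0,-24,0,-23,0],[0,-24,0,-23,0]]]' >/dev/null
python3 -m inch '[[[0,-24,0,-23,0],[0,-22,4,-21,0],[0,-16,4,-15,0],[0,-8,2,-8,0],[0,-5,0,-5,0]]]' >/dev/null
python3 -m inch '[[[0,0,0,0,0],[0,0,0,0,0]]]' >/dev/null
python3 go.py 444.9 225.1 72 -114.5
```

```text
t 29.85 tcp [444.2 224.2 200.4] yaw -114.39 grip 86.9 F [-0.2  0.4 -0.4] q [ 0.24  0.5   1.84 -0.    0.8   2.24]
turn 0.11 shift [ -1.2 128.4   0.3]
```

```bash
python3 -m inch '[[[0,-1,25,0,0],[0,0,30,0,0],[0,0,25,0,0],[0,0,20,0,0],[0,0,14,0,0]]]' >/dev/null
python3 -m inch '[[[0,0,8,0,0],[0,0,4,0,0],[0,0,2,0,0],[0,0,0,0,0],[0.3,0,0,0,0]]]' 20
python3 -m inch '[[[0.6,0,0,0,0],[0.9,0,0,0,0],[0.9,0,0,0,0],[0.9,0,0,0,0],[0.9,0,0,0,0]]]' 20 >/dev/null
python3 -m inch '[[[0.9,0,0,0,0],[0.9,0,0,0,0],[0.9,0,0,0,0],[0.9,0,0,0,0]]]' 20
python3 -m inch '[[[0.9,0,-6,0,0],[0.9,0,-15,0,0],[0.9,0,-25,0,0],[0.9,0,-30,0,0],[0.9,0,-30,0,0]]]' >/dev/null
python3 -m inch '[[[0.9,0,-22,0,-6],[0.9,0,0,0,-7],[0.9,0,0,0,-7],[0.9,0,0,0,-5.7],[0.9,0,0,0,0]]]' 
python3 go.py 635 -250 200 -88.8 635 -250 76 -88.8
python3 -c "
from h import *
p,d=snap('side','side6')
cv2.imwrite('pics/side6.png',p[...,::-1])"
```

```text
t: 30.85
eef_pos: [0.4444, 0.2257, 0.0727]
tcp_rot: [[-0.413, 0.001, 0.911], [-0.911, 0.0, -0.413], [-0.001, -1.0, 0.001]]
contact_force: [0.6, -0.2, -0.5]
grip_width: 0.0842
t: 31.75
eef_pos: [0.444, 0.2256, 0.0721]
tcp_rot: [[-0.413, -0.0, 0.911], [-0.911, -0.0, -0.413], [0.0, -1.0, -0.0]]
contact_force: [-0.5, 0.3, 0.1]
grip_width: 0.0297
t: 32.75
eef_pos: [0.4438, 0.2256, 0.2005]
tcp_rot: [[0.023, 0.0, 1.0], [-1.0, 0.0, 0.023], [-0.0, -1.0, 0.0]]
contact_force: [-0.5, 0.3, -0.2]
grip_width: 0.0294
t 32.75 tcp [443.8 225.6 200.5] yaw -88.69 grip 29.4 F [-0.5  0.3 -0.2] q [ 0.25  0.5   1.84 -0.    0.8   1.79]
turn 0.11 shift [479.5   0.5 181.2]
turn 0.0 shift [  0. 124.   0.]
```

View pics/side6.png

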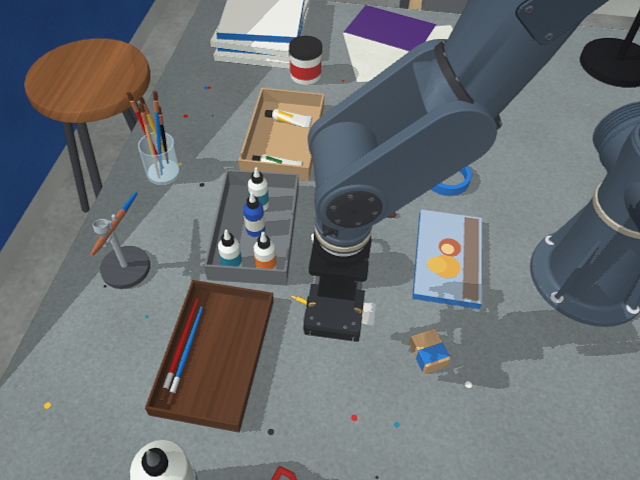

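Both bottles are upright in the bin, the yellow tube is flat in the carton (290,118), and the red tube is held. Carrying the red tube to carton y ≈ +12 mm.

```bash
python3 -m inch '[[[0.9,10,-5,4,0],[0.9,20,-8,8,0],[0.9,28,-7,10,0],[0.9,30,0,11,0],[0.9,30,0,11,0]]]' >/dev/null
python3 -m inch '[[[0.9,30,0,11,0],[0.9,30,0,11,0],[0.9,30,0,11,0],[0.9,30,0,11,0],[0.9,30,0,11,0]]]' >/dev/null
python3 -m inch '[[[0.9,30,0,11,0],[0.9,30,0,11,0],[0.9,30,0,11,0],[0.9,30,0,12,0],[0.9,30,0,12,0]]]' >/dev/null
python3 -m inch '[[[0.9,30,0,12,0],[0.9,20,0,8,0],[0.9,10,0,5,0],[0.9,4,0,2,0],[0.9,0,0,0,0]]]' >/dev/null
python3 -m inch '[[[0.9,0,0,0,0]]]' >/dev/null
python3 go.py 635 -253 76 -88.8
```

```text
t 34.9 tcp [ 637.5 -250.8  220. ] yaw -88.65 grip 29.4 F [-0.3  0.7 -1. ] q [-0.54  0.69  1.33  0.    1.12  1.01]
turn 0.15 shift [  2.1 144.   -2.5]
```

Run:
```python
from h import *; from loc import load
p,d=load('side6'); C=cloud('side',d); S=C[95:135,255:312].reshape(-1,3)
c=np.radians(1.2); ax=np.array([[np.cos(c),np.sin(c)],[-np.sin(c),np.cos(c)]])
q=(S[:,:2]*1000-[627.2,-265.6])@ax.T; z=S[:,2]*1000
m=(z>9)&(abs(q[:,0])<64)&(abs(q[:,1])<105); print(m.sum(),q[m].min(0),q[m].max(0),q[m].mean(0),z[m].max())
v=np.linalg.eigh(np.cov(q[m].T))[1][:,1]; print(v)
```

```text
392 [-54.11486388 -76.09776736] [ 54.14737742 -33.58913162] [  6.13643505 -55.6105525 ] 30.943270834896474
[-0.99986986 -0.01613269]
```

```bash
python3 -m inch '[[[0.9,1,25,-2,0],[0.9,0,30,0,0],[0.9,0,30,0,0],[0.9,0,25,0,0],[0.9,0,15,0,0]]]' >/dev/null
python3 -m inch '[[[0.9,0,10,0,0],[0.9,0,4,0,0],[0.9,0,2,0,0],[0.9,0,0,0,0],[0.9,0,0,0,0]]]'
python3 -m inch '[[[0.9,0,1,0,0],[0.9,0,1,0,0],[0.9,0,0,0,0]]]'
```

```text
t: 35.9
eef_pos: [0.6366, -0.2535, 0.0803]
tcp_rot: [[0.023, 0.002, 1.0], [-1.0, -0.001, 0.023], [0.001, -1.0, 0.002]]
contact_force: [-0.0, 0.3, 0.4]
grip_width: 0.0294
t: 36.2
eef_pos: [0.636, -0.2531, 0.0773]
tcp_rot: [[0.023, 0.0, 1.0], [-1.0, -0.0, 0.023], [0.0, -1.0, 0.0]]
contact_force: [0.4, 0.1, -1.4]
grip_width: 0.0296
```

```bash
python3 -m inch '[[[0.9,0,1,0,0],[0.9,0,0,0,0],[0.9,0,0,0,0]]]'
python3 -m inch '[[[0.9,0,0.7,0,0],[0.9,0,0,0,0]]]'
```

```text
t: 36.5
eef_pos: [0.6361, -0.2531, 0.0762]
tcp_rot: [[0.023, 0.0, 1.0], [-1.0, -0.0, 0.023], [0.0, -1.0, 0.0]]
contact_force: [-0.2, -0.2, -0.3]
grip_width: 0.0297
t: 36.7
eef_pos: [0.6362, -0.2531, 0.0761]
tcp_rot: [[0.023, 0.0, 1.0], [-1.0, -0.0, 0.023], [0.0, -1.0, 0.0]]
contact_force: [-1.8, -0.2, 4.8]
grip_width: 0.0298
```

```bash
python3 -m inch '[[[0.65,0,0,0,0],[0.55,0,0,0,0],[0.5,0,0,0,0],[0.45,0,0,0,0],[0.45,0,0,0,0]]]' >/dev/null
python3 -m inch '[[[0.45,0,-8,0,0],[0.45,0,-25,0,0],[0.45,0,-35,0,0],[0.45,0,-35,0,0],[0.2,0,-35,0,0]]]' >/dev/null
python3 -m inch '[[[0,0,-10,0,0],[0,0,0,0,0]]]' >/dev/null
python3 go.py
python3 - <<'E'
from h import *; from loc import load
for n in('top','side'):
    p,d=load(n+'0'); C=cloud(n,d); X,Y,Z=C[...,0],C[...,1],C[...,2]
    a=(Y<.022)&(Y>-.03)&(X>.38)&(X<.47)&(Z>.03); S=C[a]; print(n,'handle',S.min(0).round(3),S.max(0).round(3),S.mean(0).round(3))
    a=(Y<.04)&(Y>-.055)&(X>.475)&(X<.54)&(Z>.006)&(Z<.03); S=C[a]; print(n,'eraser',S.min(0).round(3),S.max(0).round(3),S.mean(0).round(3))
E
```

```text
t 37.9 tcp [ 637.  -253.6  226.1] yaw -88.68 grip 64.2 F [ 0.3  0.2 -0.2] q [-0.54  0.68  1.33  0.    1.13  1.01]
top handle [ 0.444 -0.004  0.034] [0.454 0.021 0.08 ] [0.449 0.008 0.066]
top eraser [ 0.479 -0.054  0.006] [0.528 0.037 0.016] [0.498 0.002 0.011]
side handle [0.444 0.001 0.067] [0.455 0.02  0.079] [0.449 0.011 0.073]
side eraser [ 0.487 -0.014  0.006] [0.519 0.014 0.015] [0.504 0.002 0.011]
```

```bash
python3 -m inch '[[[0,0,0,0,-5],[0,0,0,0,-5.2],[0,0,0,0,-5],[0,0,0,0,0]]]' >/dev/null
python3 go.py 412.7 -78.6 200 -73.5 412.7 -78.6 72 -73.5
```

```text
t 38.3 tcp [ 635.  -252.5  221. ] yaw -73.49 grip 86.0 F [ 0.1 -0.6 -0.6] q [-0.54  0.68  1.33 -0.    1.13  0.74]
turn 0.01 shift [-229.9   21.  -163.7]
turn 0.0 shift [  0. 128.   0.]
```

```bash
python3 -m inch '[[[0,-12,0,-8,0],[0,-20,2,-14,0],[0,-25,3,-18,0],[0,-25,3,-18,0],[0,-25,3,-18,0]]]' >/dev/null
python3 -m inch '[[[0,-25,3,-18,0],[0,-25,3,-18,0],[0,-25,3,-18,0],[0,-22,1,-15,0],[0,-14,0,-10,0]]]' >/dev/null
python3 -m inch '[[[0,-8,0,-6,0],[0,-4,0,-3,0],[0,0,0,0,0],[0,0,0,0,0]]]' >/dev/null
python3 go.py 412.7 -78.6 72 -73.5
python3 -c "
from h import *
p,d=snap('side','side7')
cv2.imwrite('pics/side7c.png',cv2.resize(p[70:310,220:540,::-1],None,fx=2.4,fy=2.4))"
```

```text
t 39.7 tcp [414.5 -79.9 202.5] yaw -73.52 grip 87.0 F [-0.2  0.9  0.2] q [-0.46  0.42  2.02 -0.    0.7   0.83]
turn -0.02 shift [ -1.7 130.5  -1.3]
```

View pics/side7c.png

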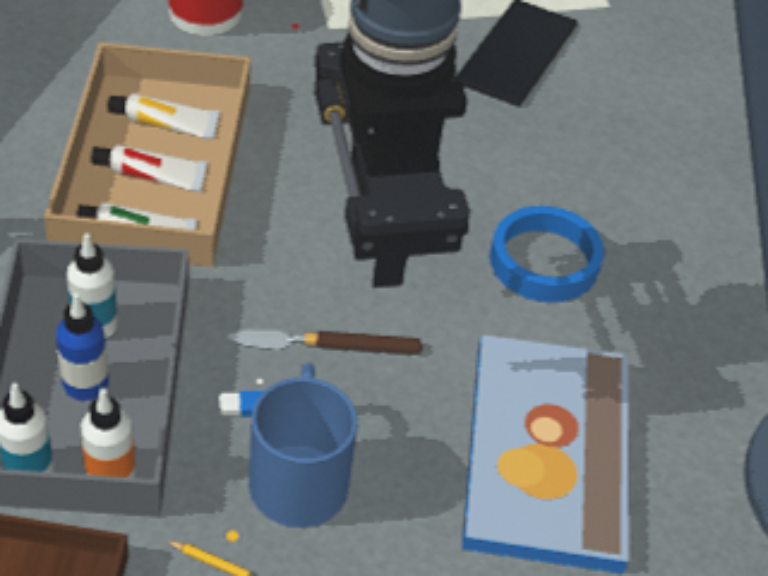

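Both tubes lie flat in the carton and the gripper is above the knife handle, turned away from the mug. Going down.

```bash
python3 -m inch '[[[0,-1.5,25,-1,0],[0,0,30,0,0],[0.1,0,25,0,0],[0.2,0,20,0,0],[0.3,0,14,0,0]]]'
python3 -m inch '[[[0.4,0,9,0,0],[0.4,0,5,0,0],[0.4,0,2,0,0],[0.4,0,0,0,0]]]' 25
python3 -m inch '[[[0.7,0,0,0,0],[0.8,0,0,0,0],[0.9,0,0,0,0],[1,0,0,0,0],[1,0,0,0,0]]]' 25
python3 -m inch '[[[1,0,0,0,0],[1,0,0,0,0],[1,0,0,0,0],[1,0,0,0,0]]]' 25
python3 go.py
python3 -c "
from h import *
p,d=snap('side','side8')
cv2.imwrite('pics/side8c.png',cv2.resize(p[120:300,260:480,::-1],None,fx=3,fy=3))"
```

```text
t: 40.25
eef_pos: [0.4128, -0.0787, 0.0869]
tcp_rot: [[0.284, -0.0, 0.959], [-0.959, 0.0, 0.284], [-0.0, -1.0, -0.0]]
contact_force: [-0.9, -0.2, 0.3]
grip_width: 0.0708
t: 40.65
eef_pos: [0.4124, -0.0782, 0.0726]
tcp_rot: [[0.284, 0.001, 0.959], [-0.959, -0.0, 0.284], [0.0, -1.0, 0.0]]
contact_force: [-0.3, 0.4, 0.5]
grip_width: 0.0527
t: 41.15
eef_pos: [0.4122, -0.0781, 0.0726]
tcp_rot: [[0.284, 0.0, 0.959], [-0.959, -0.0, 0.284], [0.0, -1.0, 0.0]]
contact_force: [0.9, -0.3, 0.2]
grip_width: 0.0201
t: 41.55
eef_pos: [0.4122, -0.0782, 0.0726]
tcp_rot: [[0.284, 0.001, 0.959], [-0.959, -0.0, 0.284], [0.0, -1.0, 0.0]]
contact_force: [0.3, -1.0, 3.1]
grip_width: 0.0133
t 41.55 tcp [412.2 -78.2  72.6] yaw -73.49 grip 13.3 F [ 0.3 -1.   3.1] q [-0.46  0.72  2.1  -0.    0.32  0.83]
```

View pics/side8c.png

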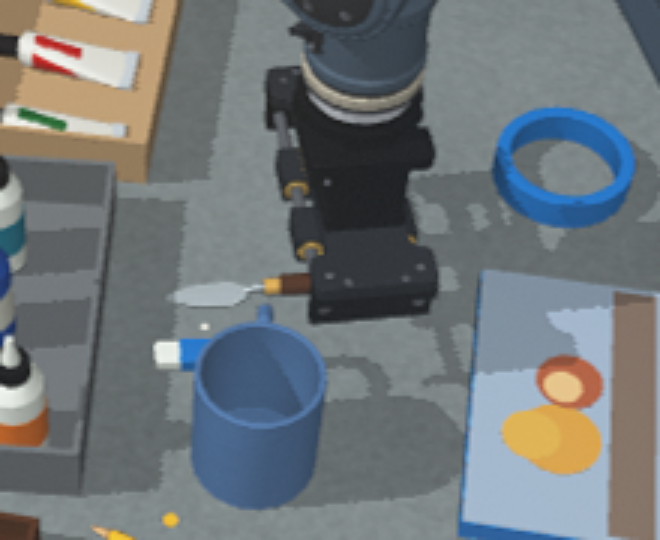

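```bash
python3 -m inch '[[[1,0,-6,0,0],[1,0,-15,0,0],[1,0,-25,0,0],[1,0,-30,0,0],[1,0,-30,0,0]]]' >/dev/null
python3 -m inch '[[[1,0,-30,0,0],[1,0,-15,0,-4],[1,0,0,0,-7],[1,0,0,0,-7],[1,0,0,0,-7]]]' >/dev/null
python3 -m inch '[[[1,0,0,0,-7],[1,0,0,0,-7],[1,0,0,0,-7],[1,0,0,0,-7],[1,0,0,0,-7]]]' >/dev/null
python3 -m inch '[[[1,0,0,0,-7],[1,0,0,0,-5.6],[1,0,0,0,0]]]' >/dev/null
python3 go.py 622.7 241.3 200 -0.9 622.7 241.3 76.6 -0.9
python3 -c "
from h import *
p,d=snap('side','side9')
cv2.imwrite('pics/side9c.png',cv2.resize(p[100:340,220:540,::-1],None,fx=2.4,fy=2.4))"
```

```text
t 43.4 tcp [411.4 -77.7 223.4] yaw -0.89 grip 13.8 F [ 0.2  0.2 -0.6] q [-0.45  0.38  2.   -0.    0.76 -0.44]
turn 0.01 shift [206.2  23.4 322.3]
turn 0.0 shift [  0.  123.4   0. ]
```

View pics/side9c.png

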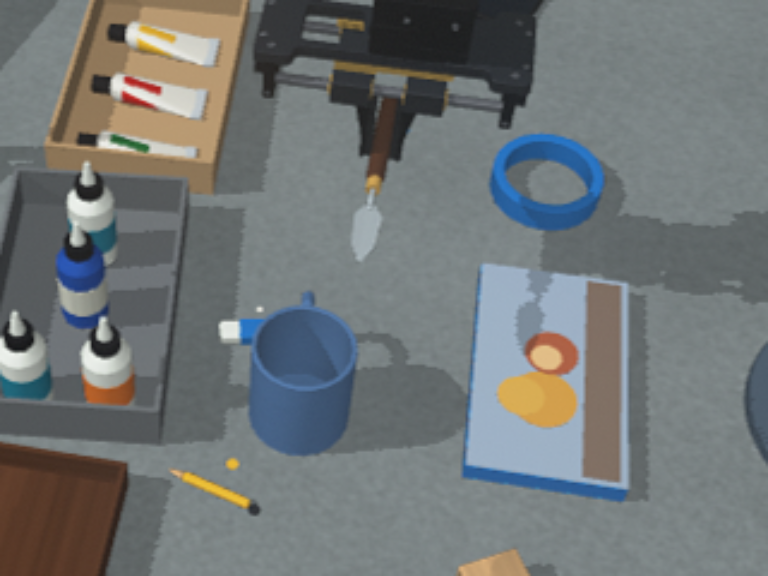

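The knife is held by the handle with its blade towards +y, and the mug hasn't moved. Carrying it to the tray.

```bash
python3 -m inch '[[[1,8,0,12,0],[1,14,0,22,0],[1,17,0,27,0],[1,17,0,27,0],[1,17,0,27,0]]]' >/dev/null
python3 -m inch '[[[1,17,0,27,0],[1,17,0,27,0],[1,17,0,27,0],[1,17,0,27,0],[1,17,0,27,0]]]' >/dev/null
python3 -m inch '[[[1,17,4,27,0],[1,14,8,22,0],[1,9,6,14,0],[1,5,4,8,0],[1,3,1,4,0]]]' >/dev/null
python3 -m inch '[[[1,0,0,0,0],[1,0,0,0,0]]]' >/dev/null
python3 go.py 622.7 241.3 76.6 -0.9
python3 - <<'E'
from h import *
p,d=snap('side','side10'); C=cloud('side',d); 
cv2.imwrite('pics/side10c.png',cv2.resize(p[180:440,120:440,::-1],None,fx=2.2,fy=2.2))
E
```

```text
t 45.15 tcp [622.7 243.  200.6] yaw -0.93 grip 14.1 F [-1.4 -0.7 -0.1] q [ 0.21  0.69  1.39 -0.    1.06  0.22]
turn -0.03 shift [  0.  124.   -1.7]
```

View pics/side10c.png

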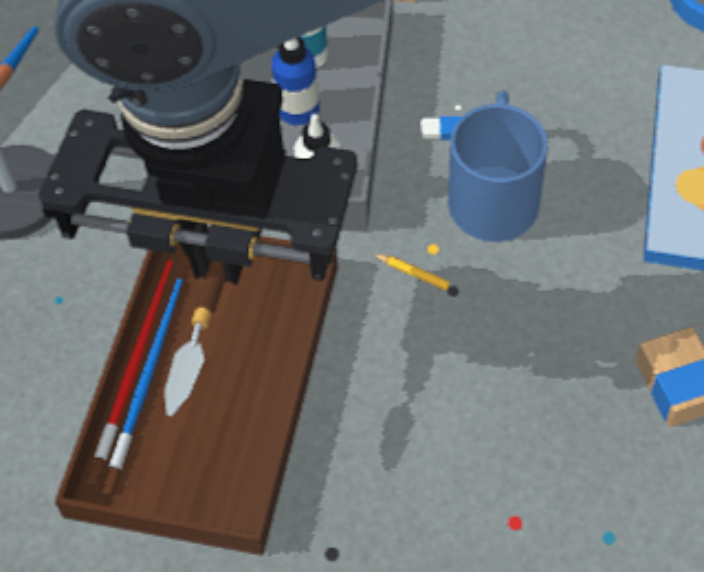

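The knife is over the tray's free floor, clear of the brushes. Lowering it.

```bash
python3 -m inch '[[[1,0,20,-1,0],[1,0,30,0,0],[1,0,28,0,0],[1,0,20,0,0],[1,0,12,0,0]]]' >/dev/null
python3 -m inch '[[[1,0,6,0,0],[1,0,3,0,0],[1,0,2,0,0],[1,0,0,0,0],[1,0,0,0,0]]]'
python3 -m inch '[[[1,0,1,0,0],[1,0,0,0,0],[1,0,0,0,0]]]'
```

```text
t: 46.2
eef_pos: [0.6235, 0.2429, 0.0804]
tcp_rot: [[1.0, 0.002, 0.015], [-0.015, 0.0, 1.0], [0.002, -1.0, 0.0]]
contact_force: [0.1, 0.4, -0.5]
grip_width: 0.0137
t: 46.5
eef_pos: [0.623, 0.2428, 0.0786]
tcp_rot: [[1.0, 0.0, 0.015], [-0.015, 0.0, 1.0], [0.0, -1.0, 0.0]]
contact_force: [0.5, -0.1, 0.1]
grip_width: 0.0138
```

```bash
python3 -m inch '[[[1,0,1,0,0],[1,0,0,0,0],[1,0,0,0,0]]]'
python3 -m inch '[[[1,0,1,0,0],[1,0,0,0,0],[1,0,0,0,0]]]'
```

```text
t: 46.8
eef_pos: [0.623, 0.2427, 0.0773]
tcp_rot: [[1.0, -0.0, 0.015], [-0.015, -0.0, 1.0], [-0.0, -1.0, -0.0]]
contact_force: [-0.8, 0.4, -0.3]
grip_width: 0.0138
t: 47.1
eef_pos: [0.6231, 0.2428, 0.0767]
tcp_rot: [[1.0, 0.0, 0.015], [-0.015, 0.0, 1.0], [0.0, -1.0, 0.0]]
contact_force: [-0.6, -0.2, 1.6]
grip_width: 0.0137
```

```bash
python3 -m inch '[[[0.8,0,0,0,0],[0.7,0,0,0,0],[0.65,0,0,0,0],[0.65,0,0,0,0],[0.65,0,0,0,0]]]'
python3 -m inch '[[[0.65,0,-8,0,0],[0.65,0,-25,0,0],[0.65,0,-35,0,0],[0.65,0,-35,0,0],[0.65,0,-35,0,0]]]' >/dev/null
python3 -m inch '[[[0.65,-12,-15,0,0],[0.65,-22,-10,0,0],[0.65,-28,0,0,0],[0.65,-28,0,0,0],[0.65,-28,0,0,0]]]' >/dev/null
python3 -m inch '[[[0.65,-20,0,0,0],[0.65,-10,0,0,0],[0.65,0,0,0,0],[0.65,0,0,0,0]]]'
python3 - <<'E'
from h import *
p,d=snap('side','side11'); C=cloud('side',d)
cv2.imwrite('pics/side11.png',p[...,::-1])
snap('top','top11'); D=np.load('top11.npz')['d']
X=cloud('top',D); 
for nm,Q in(('side',C),('top',X)):
    a=-.9*np.pi/180; q=Q.reshape(-1,3)*1000; u=(q[:,:2]-[638.2,273.1])@np.array([[np.cos(a),np.sin(a)],[-np.sin(a),np.cos(a)]]).T
    m=(abs(u[:,0]+10)<40)&(abs(u[:,1])<100)&(q[:,2]>9)&(q[:,2]<60)
    if m.sum(): print(nm,'knife',m.sum(),u[m].min(0),u[m].max(0),q[m,2].max())
    m=(q[:,2]>70)&(q[:,2]<100)&(abs(q[:,0]-445)<60)&(abs(q[:,1]-60)<70)
    if m.sum(): print('mug',q[m].min(0),q[m].max(0))
E
```

```text
t: 47.6
eef_pos: [0.623, 0.2427, 0.0764]
tcp_rot: [[1.0, -0.0, 0.015], [-0.015, -0.0, 1.0], [-0.0, -1.0, -0.0]]
contact_force: [-0.2, -0.8, -0.5]
grip_width: 0.03
t: 49.0
eef_pos: [0.4763, 0.2452, 0.24]
tcp_rot: [[1.0, 0.002, 0.015], [-0.015, 0.001, 1.0], [0.002, -1.0, 0.001]]
contact_force: [0.6, -0.1, 0.1]
grip_width: 0.0303
side knife 429 [-43.29645345 -99.68144701] [23.73736606 48.96247499] 19.5983195795043
mug [407.54355604  32.39185276  70.18017466] [431.46526892  72.27007449  90.12651402]
top knife 236 [-35.29121553 -85.2989629 ] [ 13.49690924 -12.53603466] 21.4620947133303
mug [407.0966618    4.84610207  70.04819082] [483.29052387 108.62299028  92.51663008]
```

View pics/side11.png

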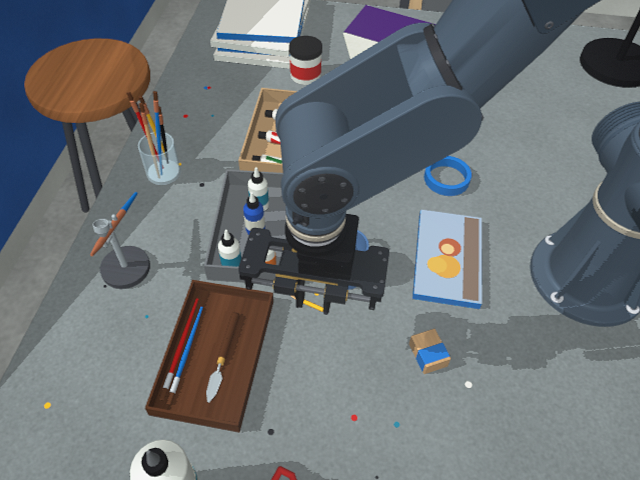

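View pics/top11.png

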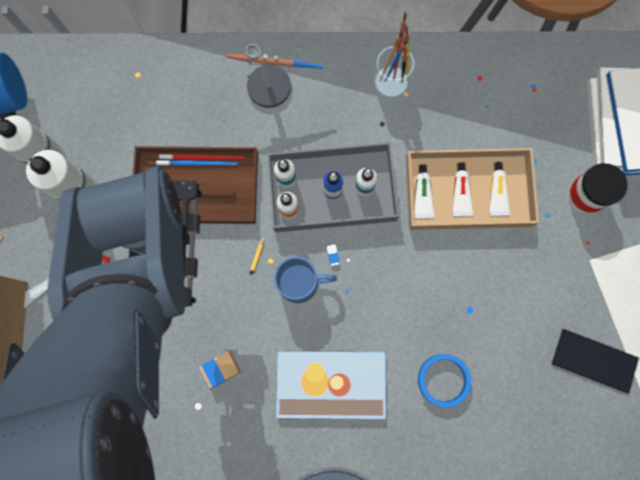

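Everything is in place: both bottles upright in the bin, both tubes flat in the carton beside the green one, the knife flat on the tray floor clear of the brushes, and the mug where it was. The arm is touching nothing, so I'm handing in.

```bash
python3 -c "
from station import job; print(job.sign_off())"
```

```text
the job is handed in; nothing more can be done
None
```

The bench is cleared and the job was handed in at about 49 s of the 125 s allowed. I did the bottles first (blue, then white), then the tubes (yellow, then red), then the knife. Each was lowered until it touched down, at 6 N or less, and then released.

- **Bottles and tubes:** the last pictures from both cameras show both bottles upright in the bin. They show both tubes flat in the carton beside the green one.
- **Knife:** it lies flat on the tray floor, clear of the brushes; its highest point reads about 20 mm, against an expected 16 mm. I gripped it about 12 mm behind its balance point, with the jaws turned 12°, to keep the gripper's body clear of the mug handle.
- **Mug:** it measures in the same place as at the start.
- **Arm:** it was clear of everything at hand-in, with the force reading close to zero.

No check failed. The outline points for the knife were noisy at the edges, and the arm partly hid it in the top view, so its position rests mainly on the side picture and the height reading.

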